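# Lock the lamp hatch of a microscope light source

## Robot

A 6-joint arm with a two-finger parallel gripper is mounted at the origin on the work surface. World frame = base frame: x ahead of the robot, y to its left, z up, the work surface at z = 0. Lengths are in mm, angles in degrees, forces in N, time in s.
With the tool pointing down it reaches from about 350 to 850 mm from the base axis. Payload 8.1 kg.
Tool frame: the origin (TCP) lies at the very end of the fingers, on their centre line; the grasp point (between the pads) lies 19 mm behind it (pinch_z is the z of the grasp point in the tool frame, in mm); z points along the fingers, y is the direction in which the jaws open and shut (so a half turn about z gives the same grasp; the last joint's range is limited). The gripper opens to 85 mm and grips with 20 to 120 N. Pads are 22 mm wide; open, the fingers measure 114 mm over their backs; the gripper's body (76 mm by 85 mm) begins 54 mm behind the grasp point. The pads swing forward as they close: fully open they stand 13 mm farther back than shut.
Start: joints at [68.847, 7.471, 85.268, -0, 87.261, -4.893], TCP at [167.981, 576.01, 231.292] pointing down, gripper open.
Joint ranges: [-169.43, 169.43], [-51.17, 129.36], [1.28, 143.12], [-76.62, 256.62], [0, 156.53], [-152.29, 152.29]. Speed limits (degrees/s): [136.94, 136.94, 159.86, 180, 180, 180].

## Interface

Orientations are given as [roll, pitch, yaw] about the fixed x, y, z axes, in that order (R = Rz(yaw) Ry(pitch) Rx(roll)).
In Python, from bench import * gives the robot as it stands.
- The arm moves only by the shell command python3 -m creep 'ROWS' [FORCE]. ROWS is a JSON object of lists of equal length, an entry for each row: "translation": the shift along the tool's x, y, z in mm, a list of three; "rotation": the turn, a rotation vector about the tool's x, y, z in rad, a list of three; "claw": the finger opening in mm, from 0 to 85.4. In form: {"translation": [[dx, dy, dz], ...], "rotation": [[ax, ay, az], ...], "claw": [claw, ...]}. A call has 1 to 10 rows; each row shifts and turns the commanded pose from where the row before left it, along the tool's axes as they then stand; what a row does not reach is not made up. A row lasts 1/10 s, in which the tool goes at most 50 mm and 8.59 degrees, less where a joint would pass 70% of its speed; a pose out of reach is approached as far as the arm can. A call is refused whole if a number of a shift passes 50 or a number of a turn 0.15, either way. A call with a gripper value outside its range is refused whole. The fingers move at their own pace and stop on an object; FORCE is the grip in N (left out, the last holds). Time passes only in rows, so rows that do not move let the fingers close. It gives the time, the measured TCP pose, the force and the opening at its end, in the units of the state.
- sense(): the state, without advancing time (a new reading comes with each control period).
- snapshot(name): name is "side" or "top" or "wrist"; returns a dict with "frame" (420x560x3 uint8, red, green, blue), "intrinsics" (3x3 intrinsics, pixels), "dist" ([k1, k2, p1, p2, k3] as OpenCV has them; the pictures are not rectified), "extrinsics" (4x4, takes a point from camera to world coordinates). Camera axes: x right, y up, looking along -z (the intrinsics and any distortion apply to the point x, -y, -z); pixel columns grow to the right and rows downward; lengths in mm; the calibration is good to about 2 mm. A picture is of the moment at which its call begins. There is no depth.
- hand_in(): hands the job in, once; it reports no verdict.
The state is a dict: "time": time; "joint_pos": joint angles; "qd": joint speeds; "joint_efforts": joint torques, N m; "tool_pos": TCP position; "tcp_rot": TCP orientation; "ft_force": force on the tool from outside, world axes, zero at the start; "wrist_torque": the same for the moment, N m; "finger_gap": finger opening in mm.
Only numpy, scipy, OpenCV 4.12 (cv2) and the standard library are available. Lean on these libraries where they do the work, as an engineer would, in place of code of your own. Each camera call takes 0.05 s, during which the arm holds its last target.

## Task

The lamp hatch on top of the microscope's light source has popped up on its springs. Set a fingertip in the yellow slot of its quarter-turn fastener, press the hatch fully down and, keeping it down, turn the fastener clockwise until it stops, so that the hatch stays locked shut after you take the hand away. Do not pull the hatch open, and leave the oil bottle, the slide box and the objective where they stand.

Things in the scene. Friction and masses are not known exactly. Their poses are not given: they have to be found in the camera images.
- light_unit: White light-source housing fixed on the bench, 300 mm deep (its x), 360 mm wide (its y), 125 mm high, a blue band low on its front. Origin: centre of its underside, on the bench; x points from front (robot side) to back, y left, z up. On its top lies the grey hatch, 200 x 190 x 4 mm, from x = -125 to +75 mm (hinge), centred on y = -55 mm. Dial axis with the hatch down: x = -77, y = -55 mm.
- hatch (a joint): Angle of the hatch about its hinge at the back, rad: 0 = fully down (hard stop), growing as the front edge rises. Springs hold it ajar at about 0.06: front edge 12 mm, dial 9 mm up. Some 6 to 9 N down on the dial holds it fully down; let go unlocked, it springs up again. When locked, the cam lets it rise by at most 0.012.
- fastener (a joint): Turn of the dial, rad, clockwise seen from above: 0 = open (stop), 1.571 = locked (hard stop); starts between 0 and 0.3. It stays where it is left; turning takes about 0.08 N m. The cam tongue under the hatch goes under the housing's edge only with the hatch fully down (dial less than 1.5 mm up); with the hatch ajar it jams about half way.
- finger_slot: Yellow finger slot across the top of the black dial (84 mm across, 19 mm high), open at both ends: 30 mm wide, 74 mm long, 12 mm deep. Turns with the dial; fingers kept at a fixed angle may wedge in it. x axis: along the slot from the axis to the white-striped end; z: up. At 0 the stripe points to the housing's right (-y, red dot on the hatch), locked to its front (-x, green dot).
- slot_floor (a point): Point on the slot's floor on the dial's axis (the turning centre). With the hatch fully down it is 136 mm above the bench; at the start, with the hatch ajar, some 9 mm higher. The rims of the slot are 12 mm above this point.
- hatch_front (a point): Middle of the hatch's front edge, on its upper face; 129 mm above the bench when the hatch is fully down.
- oil_bottle_center (a point): Centre of a small amber bottle with a black cap, 30 mm across and 65 mm high, loose on top of the housing. Leave it alone.
- slide_box_center (a point): Centre of a blue and white box for slides, 87 x 97 x 34 mm, loose on the bench beside the housing. Leave it alone.
- objective_center (a point): Centre of a steel microscope objective standing on the bench, 32 mm across and 48 mm high, loose. Leave it alone.

How it is judged:
By the outcome, as a careful person would: the job done as asked, in the order asked, and still so for the second after the job is handed in, with the robot touching nothing.
It also fails if it takes over 38 s, if anything falls off the work surface, if the arm or the gripper's body presses on something with over 40 N, if the wrist force passes 120 N, or if a joint passes its speed limit or range.

## Working session

There is one attempt and no reset: what is moved stays moved. The work goes in short steps, Python scripts to look and compute and a shell command to move; the robot and the scene stay as the last step left them, time stands still between calls to the robot, and variables do not carry over. Pictures are saved under pics/ and viewed, and the job is handed in when it is done.

```bash
mkdir -p pics; ls
python3 - <<'E'
from bench import *
import cv2
print(sense())
for n in ("side","top","wrist"):
    s=snapshot(n); cv2.imwrite(f"pics/a_{n}.png",s["frame"][:,:,::-1]); print(n,s["intrinsics"],s["dist"],s["extrinsics"])
E
```

```text
pics
{'time': 0.0, 'joint_pos': array([ 6.88456635e+01,  7.51419884e+00,  8.53284530e+01, -1.34816931e-03,
        8.72594693e+01, -4.89447786e+00]), 'qd': array([ 0.06087898,  0.04528689,  0.06415506,  0.0533364 ,  0.02552416,
       -0.05296907]), 'joint_efforts': array([ 9.15120690e-04, -5.69357371e+01, -5.00573552e+01, -2.15891455e-04,
        1.40571536e-02, -2.63373664e-05]), 'tool_pos': array([167.80617487, 575.50603067, 230.26180353]), 'tcp_rot': array([-1.79898136e+02, -7.37146777e-03,  1.63740200e+02]), 'ft_force': array([ 0.10546883, -0.10415646,  0.387498  ]), 'wrist_torque': array([-0.0295311 , -0.04455838, -0.05837146]), 'finger_gap': 85.20599689539158}
side [[431.73885657   0.         285.60102027]
 [  0.         431.73885657 205.81688462]
 [  0.           0.           1.        ]] [0.00112762 0.         0.         0.         0.        ] [[-9.84925040e-01  9.47375720e-02 -1.44732364e-01  4.55229738e+02]
 [-1.72964296e-01 -5.51228095e-01  8.16229710e-01  9.71502841e+02]
 [-2.45292412e-03  8.28958612e-01  5.59304571e-01  7.46292800e+02]
 [ 0.00000000e+00  0.00000000e+00 
[... 259 characters left out ...]
1 -6.47917330e-02  5.71842758e+02]
 [-9.99911127e-01 -1.16634409e-02  6.45772763e-03  6.63934450e+01]
 [ 5.68799372e-03  6.48638393e-02  9.97877913e-01  1.12615827e+03]
 [ 0.00000000e+00  0.00000000e+00  0.00000000e+00  1.00000000e+00]]
wrist [[291.00651028   0.         280.82562783]
 [  0.         291.00651028 209.30643353]
 [  0.           0.           1.        ]] [-0.03796926  0.          0.          0.          0.        ] [[ 2.80449642e-01 -9.26013711e-01 -2.52678857e-01  1.03247230e+02]
 [ 9.59867964e-01  2.70223069e-01  7.50532140e-02  5.94222689e+02]
 [-1.22064896e-03 -2.63586987e-01  9.64634858e-01  3.73716779e+02]
 [ 0.00000000e+00  0.00000000e+00  0.00000000e+00  1.00000000e+00]]
```

View pics/a_top.png

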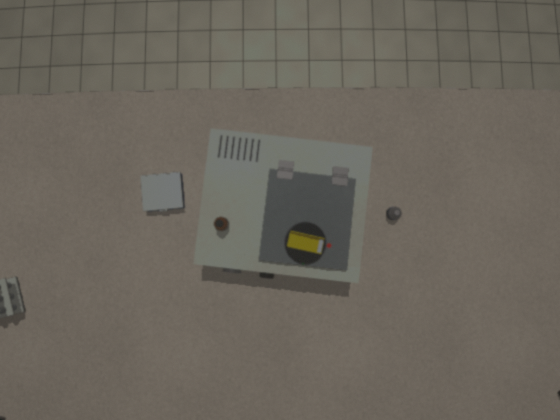

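View pics/a_side.png

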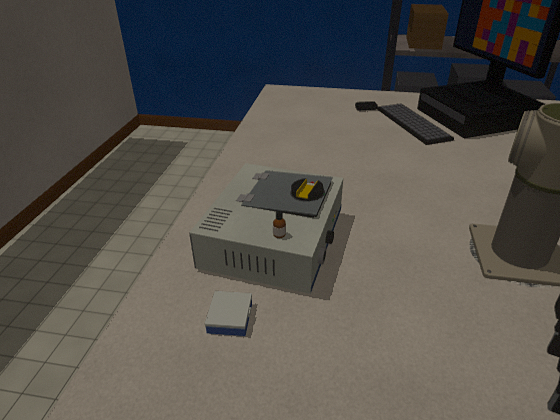

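View pics/a_wrist.png

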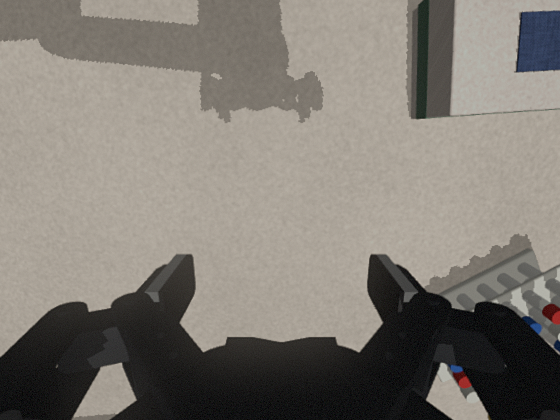

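Top view: housing corners are near (209,130), (372,147), (359,281) and (195,264). The dial is at about (306,243), with its white stripe at about (321,246). I'll zoom in to refine these.

```bash
python3 - <<'E'
import cv2
a=cv2.imread("pics/a_top.png")[205:285,250:370]
b=cv2.imread("pics/a_side.png")[165:225,230:350]
cv2.imwrite("pics/b_top.png",cv2.resize(cv2.convertScaleAbs(a,alpha=1.5),None,fx=6,fy=6,interpolation=cv2.INTER_CUBIC))
cv2.imwrite("pics/b_side.png",cv2.resize(cv2.convertScaleAbs(b,alpha=1.5),None,fx=6,fy=6,interpolation=cv2.INTER_CUBIC))
E
cat > h.py <<'E'
import numpy as np, cv2
def load(s): return np.array(s["intrinsics"]),np.array(s["dist"]),np.array(s["extrinsics"])
def ray(s,uv):
    K,d,T=load(s); p=cv2.undistortPoints(np.array([[uv]],float),K,d)[0,0]
    v=T[:3,:3]@np.array([p[0],-p[1],-1]); return T[:3,3],v
def onz(s,uv,z):
    o,v=ray(s,uv); return o+v*(z-o[2])/v[2]
def proj(s,P):
    K,d,T=load(s); c=(np.array(P,float).reshape(-1,3)-T[:3,3])@T[:3,:3]; c=c*[1,-1,-1]
    return cv2.projectPoints(c,np.zeros(3),np.zeros(3),K,d)[0][:,0]
E
python3 - <<'E'
from bench import *
from h import *
s=snapshot("top")
for uv in [(209,130),(372,147),(359,281),(195,264)]: print(onz(s,uv,125))
for uv in [(306,243)]: print(onz(s,uv,155))
E
```

```text
[814.87343099 209.66211608 125.        ]
[ 773.14472095 -149.49649182  125.        ]
[ 480.28887023 -113.79498704  125.        ]
[521.34573498 240.52091948 125.        ]
[564.22039288   1.85006786 155.        ]
```

View pics/b_top.png

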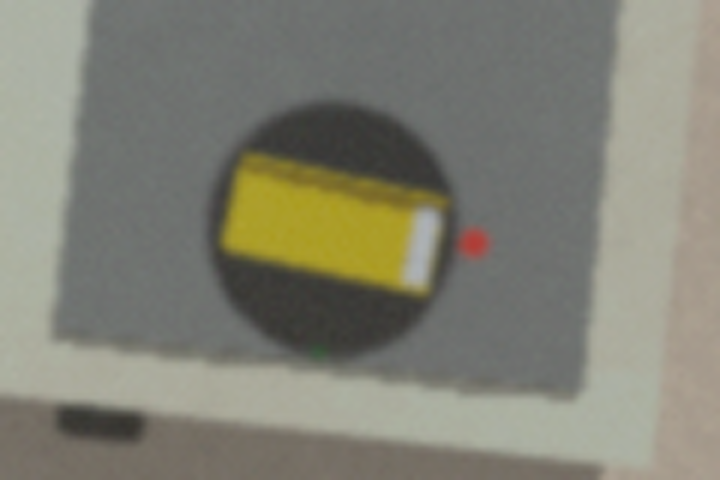

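View pics/b_side.png

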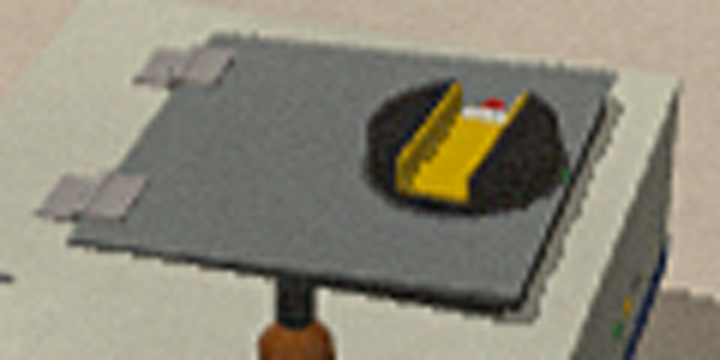

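Run:
```python
from bench import *
from h import *
s=snapshot("top")
f=lambda x,y,z=155:onz(s,(250+x/6-.4,205+y/6-.4),z)
q=[f(222,248),f(428,296),f(448,202),f(243,153)]
c=np.mean(q,0); d=(q[1]-q[0]+q[2]-q[3])[:2]; print(c,"yaw for tool y along slot",np.degrees(np.arctan2(d[0],-d[1]))%180)
red=f(474,243,135);gr=f(319,350,135);print(red,gr)
st=sense(); p=st["tool_pos"]; yaw=np.radians(st["tcp_rot"][2])
D=np.array([565,1.5,205])-p
print(D, "tool:",D[0]*np.cos(yaw)+D[1]*np.sin(yaw), D[0]*np.sin(yaw)-D[1]*np.cos(yaw), -D[2])
```

```text
[566.21197238   2.90512228 155.        ] yaw for tool y along slot 166.00965237121142
[558.92513159 -47.94512035 135.        ] [521.58571136   8.07910399 135.        ]
[ 397.11927033 -574.26466225  -25.78935972] tool: -542.0224326535051 -440.10828176522233 25.789359716187164
```

```bash
python3 -m creep '{"translation":[[-15,-12,0],[-30,-25,0],[-36,-29,0],[-36,-29,0],[-36,-29,0],[-36,-29,0],[-36,-29,0],[-36,-29,0],[-36,-29,0],[-36,-29,0]],"rotation":[[0,0,0],[0,0,0],[0,0,0],[0,0,0],[0,0,0],[0,0,0],[0,0,0],[0,0,0],[0,0,0],[0,0,0]],"claw":[34,34,34,34,34,34,34,34,34,34]}'
python3 -m creep '{"translation":[[-36,-29,0],[-36,-29,0],[-36,-29,0],[-36,-29,0],[-30,-25,0],[-20,-18,0],[-9,-8,0],[0,0,0]],"rotation":[[0,0,0],[0,0,0],[0,0,0],[0,0,0],[0,0,0],[0,0,-0.02],[0,0,-0.02],[0,0,0]],"claw":[34,34,34,34,34,34,34,34]}'
python3 - <<'E'
from bench import *
import cv2
print(sense())
for n in ("wrist","top"):
    s=snapshot(n); cv2.imwrite(f"pics/c_{n}.png",s["frame"][:,:,::-1])
E
```

```text
time: 1.25
tool_pos: [413.1, 222.8, 231.5]
tcp_rot: [180.0, 0.0, 163.7]
ft_force: [0.2, -0.3, -0.6]
finger_gap: 34.0
time: 2.05
tool_pos: [561.1, 5.9, 230.9]
tcp_rot: [-180.0, -0.0, 165.9]
ft_force: [-0.5, -0.3, 0.0]
finger_gap: 34.3
{'time': 2.05, 'joint_pos': array([-4.62541337e+00,  1.50862748e+00,  9.15830673e+01, -1.71012171e-02,
        8.69344739e+01, -8.05364681e+01]), 'qd': array([ 2.1726836 , -1.39384361,  1.38045503,  0.75629059,  0.44455569,
        2.63980682]), 'joint_efforts': array([ -1.30885553, -50.76350927, -50.66471457,  -0.21255695,
        -0.16663135,  -0.75559013]), 'tool_pos': array([561.12312685,   5.86081095, 230.91465816]), 'tcp_rot': array([-1.79978853e+02, -2.30049350e-02,  1.65911969e+02]), 'ft_force': array([-0.4882545 , -0.32125832,  0.01586956]), 'wrist_torque': array([ 0.00171782, -0.01444629,  0.04334125]), 'finger_gap': 34.29796303886191}
```

View pics/c_wrist.png

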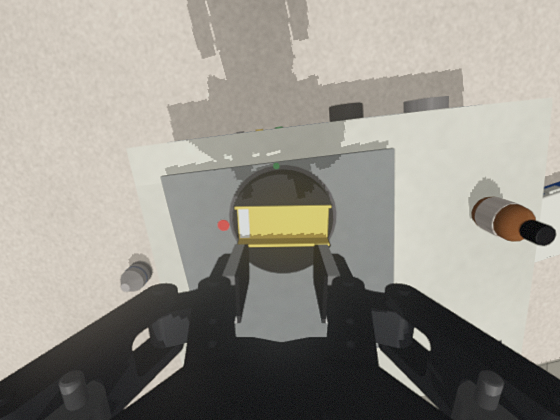

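Run:
```python
from bench import *
from h import *
s=snapshot("wrist"); st=sense()
print(st["tool_pos"],s["extrinsics"])
# predicted slot rim corners & floor for axis (565,2), yaw 166
ph=np.radians(166); u=np.array([np.sin(ph),-np.cos(ph)]); v=np.array([np.cos(ph),np.sin(ph)])
im=s["frame"][:,:,::-1].copy()
for c,col in (((565,1.5),(0,0,255)),((566.2,2.9),(255,0,0))):
  for z in (145,157):
    P=[[*(np.array(c)+a*37*u+b*15*v),z] for a,b in ((1,1),(1,-1),(-1,-1),(-1,1))]
    cv2.polylines(im,[np.int32(proj(s,P)*1).reshape(-1,1,2)],True,col,1)
cv2.imwrite("pics/d.png",im)
```

```text
[560.25908908   8.1704961  231.14860425] [[ 2.42856845e-01 -9.35860260e-01 -2.55315738e-01  4.95138162e+02]
 [ 9.70061894e-01  2.34481324e-01  6.32331466e-02  2.36301047e+01]
 [ 6.89383380e-04 -2.63028671e-01  9.64787771e-01  3.74459915e+02]
 [ 0.00000000e+00  0.00000000e+00  0.00000000e+00  1.00000000e+00]]
```

View pics/d.png

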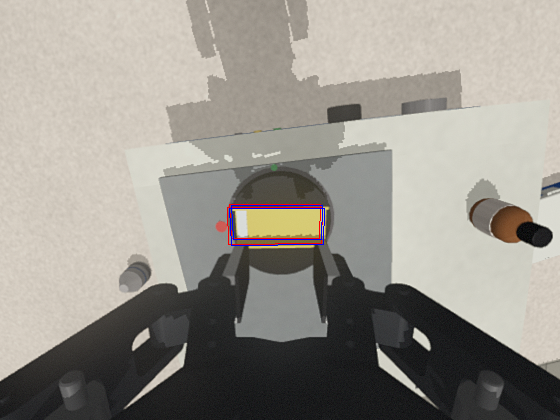

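Run:
```python
from bench import *
from h import *
s=snapshot("wrist"); st=sense()
print(st["tool_pos"],st["tcp_rot"],st["time"])
ph=np.radians(166); u=np.array([np.sin(ph),-np.cos(ph)]); v=np.array([np.cos(ph),np.sin(ph)])
x0,y0=210,180
im=cv2.resize(s["frame"][y0:y0+90,x0:x0+140,::-1].copy(),None,fx=5.7,fy=5.7,interpolation=cv2.INTER_CUBIC)
for c,col in (((567.5,4),(255,0,0)),):
  for z in (145,157):
    P=[[*(np.array(c)+a*37*u+b*15*v),z] for a,b in ((1,1),(1,-1),(-1,-1),(-1,1))]
    cv2.polylines(im,[np.int32((proj(s,P)+.5-[x0,y0])*5.7).reshape(-1,1,2)],True,col,1)
cv2.imwrite("pics/e.png",im)
```

```text
[560.26039972   8.39439518 231.28812059] [ 1.79985733e+02 -1.34193518e-02  1.66054956e+02] 2.25
```

View pics/e.png

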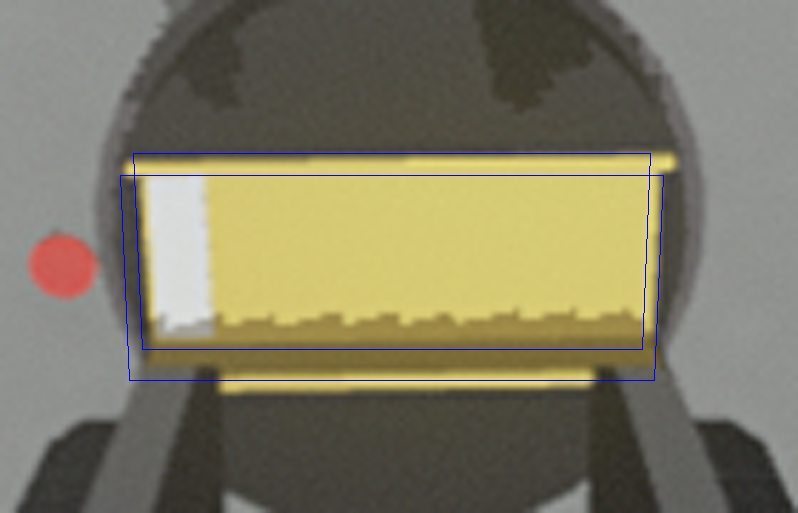

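```bash
python3 -m creep '{"translation":[[-3.5,-1.4,10],[-3.6,-1.4,20],[0,0,20],[0,0,12],[0,0,4],[0,0,0]],"rotation":[[0,0,0],[0,0,0],[0,0,0],[0,0,0],[0,0,0],[0,0,0]],"claw":[34,34,34,34,34,34]}'
python3 - <<'E'
from bench import *
import cv2
for n in ("wrist","side"):
    s=snapshot(n); cv2.imwrite(f"pics/f_{n}.png",s["frame"][:,:,::-1] if n=="wrist" else cv2.resize(s["frame"][110:230,230:390,::-1],None,fx=5,fy=5,interpolation=cv2.INTER_CUBIC))
E
```

```text
time: 2.85
tool_pos: [566.4, 3.4, 164.7]
tcp_rot: [-180.0, -0.1, 166.1]
ft_force: [-0.0, 0.1, 0.6]
finger_gap: 34.0
```

View pics/f_wrist.png

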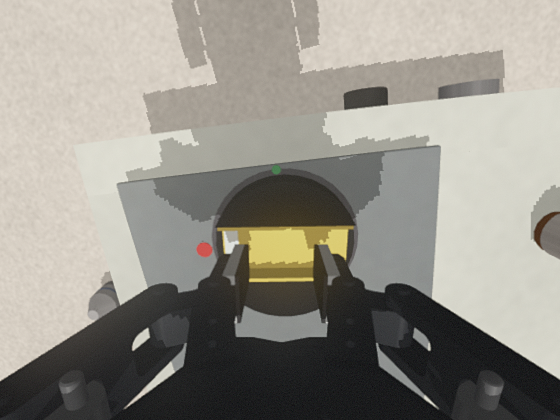

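View pics/f_side.png

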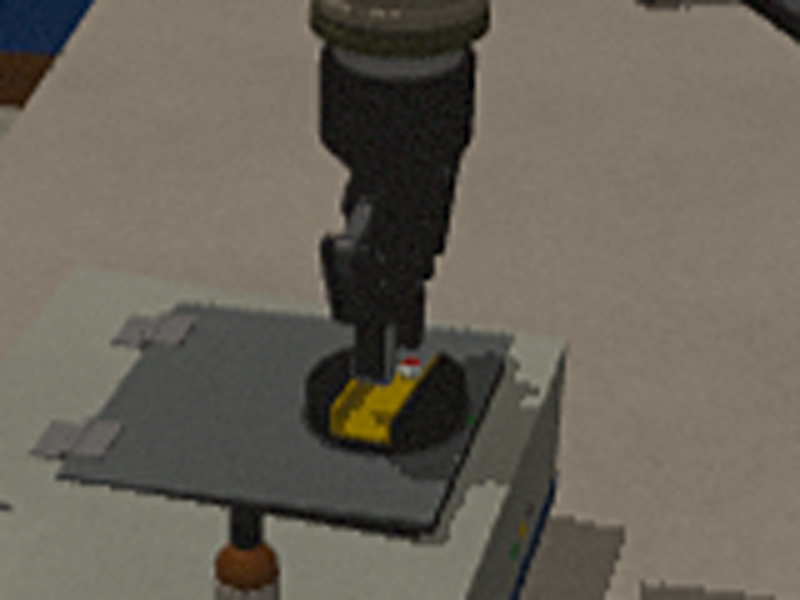

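```bash
python3 -m creep '{"translation":[[0,1,4],[0,0.5,4],[0,0,4],[0,0,0]],"rotation":[[0,0,0],[0,0,0],[0,0,0],[0,0,0]],"claw":[34,34,34,34]}'
python3 - <<'E'
from bench import *
import cv2
for n in ("wrist","side"):
    s=snapshot(n); cv2.imwrite(f"pics/g_{n}.png",cv2.resize(s["frame"][180:340,180:390,::-1],None,fx=3.5,fy=3.5,interpolation=cv2.INTER_CUBIC) if n=="wrist" else cv2.resize(s["frame"][110:230,230:390,::-1],None,fx=5,fy=5,interpolation=cv2.INTER_CUBIC))
E
```

```text
time: 3.35
tool_pos: [566.7, 4.6, 152.4]
tcp_rot: [-180.0, -0.1, 166.0]
ft_force: [-0.8, 0.9, 0.7]
finger_gap: 33.8
```

View pics/g_wrist.png

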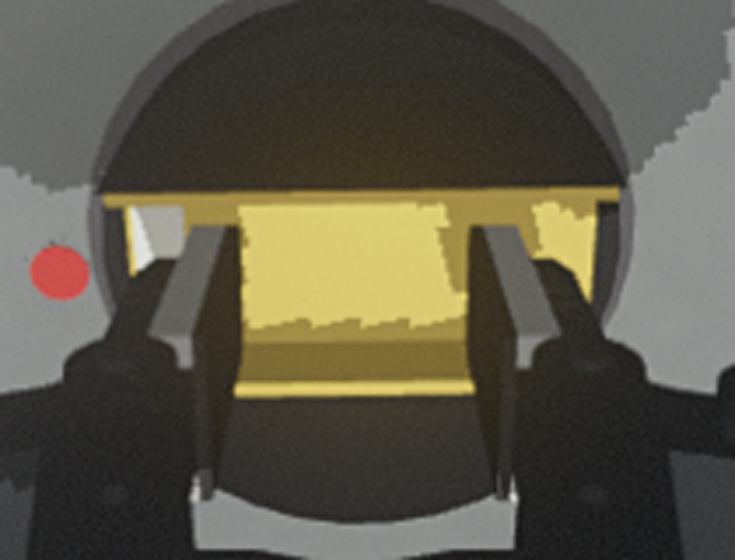

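View pics/g_side.png

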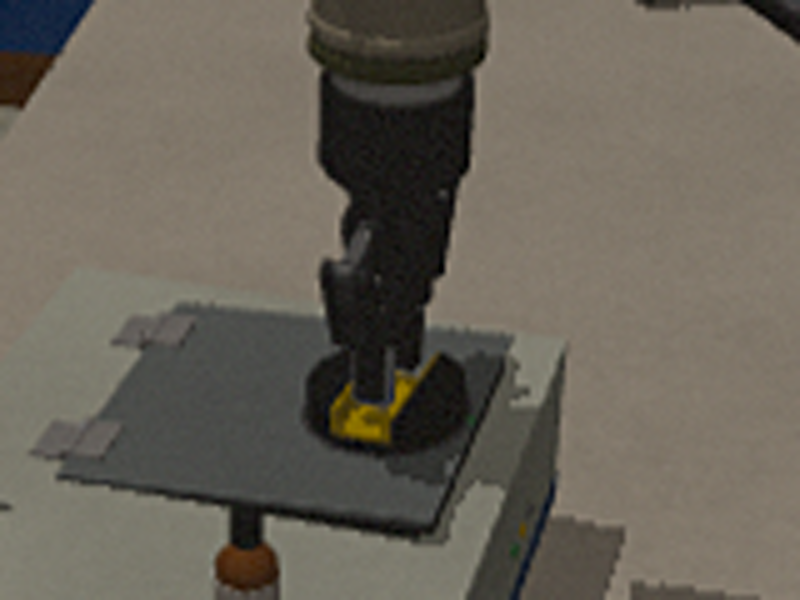

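Side view: the fingers stand between the slot rims at about (375,390). Wrist view: the tips sit between the rims, at rows 190 and 390. Next I'll press in steps.

```bash
python3 -m creep '{"translation":[[0,0,3],[0,0,3],[0,0,3],[0,0,0]],"rotation":[[0,0,0],[0,0,0],[0,0,0],[0,0,0]],"claw":[34,34,34,34]}'; python3 -m creep '{"translation":[[0,0,2],[0,0,2],[0,0,2],[0,0,0]],"rotation":[[0,0,0],[0,0,0],[0,0,0],[0,0,0]],"claw":[34,34,34,34]}'
```

```text
time: 3.85
tool_pos: [567.0, 4.5, 143.7]
tcp_rot: [-180.0, -0.0, 166.0]
ft_force: [-0.2, -0.8, 0.7]
finger_gap: 34.0
time: 4.25
tool_pos: [567.0, 4.5, 138.3]
tcp_rot: [-180.0, -0.0, 166.0]
ft_force: [-2.8, 0.1, 5.3]
finger_gap: 34.3
```

```bash
python3 -m creep '{"translation":[[0,0,2],[0,0,0]],"rotation":[[0,0,0],[0,0,0]],"claw":[34,34]}'; python3 -m creep '{"translation":[[0,0,2],[0,0,0]],"rotation":[[0,0,0],[0,0,0]],"claw":[34,34]}';python3 -m creep '{"translation":[[0,0,1.5],[0,0,0]],"rotation":[[0,0,0],[0,0,0]],"claw":[34,34]}'
```

```text
time: 4.45
tool_pos: [567.2, 4.5, 136.6]
tcp_rot: [180.0, 0.0, 166.0]
ft_force: [-4.0, 0.3, 6.5]
finger_gap: 34.3
time: 4.65
tool_pos: [567.3, 4.5, 135.2]
tcp_rot: [180.0, 0.0, 166.0]
ft_force: [-5.9, -0.1, 8.0]
finger_gap: 34.2
time: 4.85
tool_pos: [567.4, 4.5, 135.0]
tcp_rot: [180.0, 0.0, 166.0]
ft_force: [-10.5, 0.6, 18.5]
finger_gap: 34.0
```

```bash
python3 -m creep '{"translation":[[1.2,0,0],[0,0,0.3],[0,0,0],[0,0,0],[0,0,0]],"rotation":[[0,0,0.03],[0,0,0.06],[0,0,0.06],[0,0,0.06],[0,0,0]],"claw":[34,34,34,34,34]}'
python3 - <<'E'
from bench import *
import cv2
print(sense()["wrist_torque"])
n="side";s=snapshot(n); cv2.imwrite(f"pics/h_{n}.png",cv2.resize(s["frame"][110:230,230:390,::-1],None,fx=5,fy=5,interpolation=cv2.INTER_CUBIC))
E
```

```text
time: 5.35
tool_pos: [567.1, 4.4, 135.0]
tcp_rot: [180.0, 0.2, 153.9]
ft_force: [-7.5, -1.3, 17.2]
finger_gap: 33.8
[-0.2561895   1.2978512  -0.09927749]
```

View pics/h_side.png

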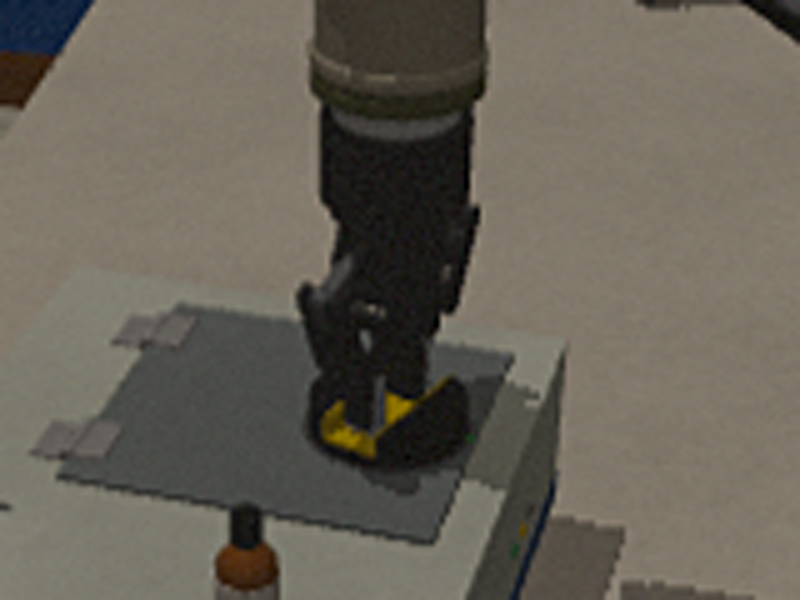

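The hatch lies flat, with no dark gap at its front edge, and the dial is turning along. I'll keep turning.

```bash
python3 -m creep '{"translation":[[0,0,0],[0,0,0],[0,0,0],[0,0,0],[0,0,0],[0,0,0],[0,0,0]],"rotation":[[0,0,0.06],[0,0,0.06],[0,0,0.06],[0,0,0.06],[0,0,0.06],[0,0,0.06],[0,0,0]],"claw":[34,34,34,34,34,34,34]}'
python3 -m creep '{"translation":[[0,0,0],[0,0,0],[0,0,0],[0,0,0],[0,0,0],[0,0,0],[0,0,0]],"rotation":[[0,0,0.06],[0,0,0.06],[0,0,0.06],[0,0,0.06],[0,0,0.06],[0,0,0.06],[0,0,0]],"claw":[34,34,34,34,34,34,34]}'
python3 - <<'E'
from bench import *
import cv2
print(sense()["wrist_torque"])
for n in ("wrist","side"):
    s=snapshot(n); cv2.imwrite(f"pics/i_{n}.png",s["frame"][:,:,::-1] if n=="wrist" else cv2.resize(s["frame"][110:230,230:390,::-1],None,fx=5,fy=5,interpolation=cv2.INTER_CUBIC))
E
```

```text
time: 6.1
tool_pos: [566.6, 4.1, 135.0]
tcp_rot: [180.0, 0.1, 133.2]
ft_force: [-10.6, -2.1, 18.9]
finger_gap: 34.1
time: 6.8
tool_pos: [566.0, 4.2, 135.0]
tcp_rot: [-180.0, 0.1, 112.6]
ft_force: [-13.5, -1.4, 21.4]
finger_gap: 33.8
[-0.36567732  2.40326568 -0.07105569]
```

View pics/i_wrist.png

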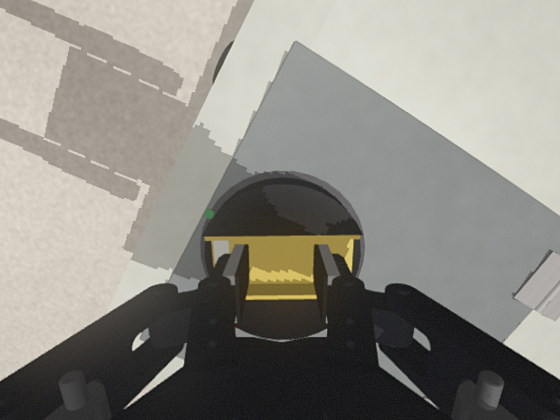

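View pics/i_side.png

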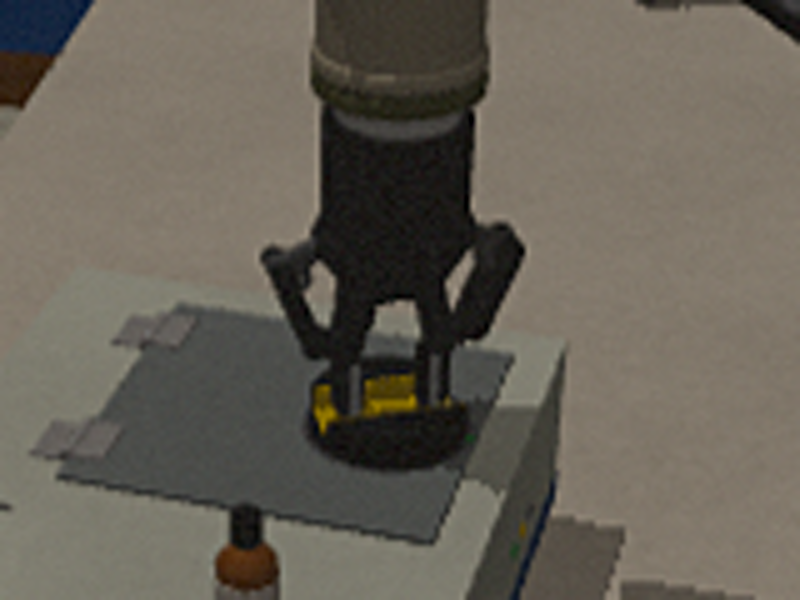

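```bash
python3 -m creep '{"translation":[[0.4,-0.9,0],[0.4,-0.9,0],[0,0,0],[0,0,0],[0,0,0],[0,0,0],[0,0,0],[0,0,0]],"rotation":[[0,0,0.06],[0,0,0.06],[0,0,0.06],[0,0,0.06],[0,0,0.06],[0,0,0.06],[0,0,0.06],[0,0,0]],"claw":[34,34,34,34,34,34,34,34]}'
python3 -c "
from bench import *
print(sense()['wrist_torque'])"
python3 -m creep '{"translation":[[0,0,0],[0,0,0],[0,0,0],[0,0,0]],"rotation":[[0,0,0.05],[0,0,0.05],[0,0,0.03],[0,0,0]],"claw":[34,34,34,34]}'
python3 - <<'E'
from bench import *
import cv2
print(sense()["wrist_torque"])
for n in ("wrist","side"):
    s=snapshot(n); cv2.imwrite(f"pics/j_{n}.png",s["frame"][:,:,::-1] if n=="wrist" else cv2.resize(s["frame"][110:230,230:390,::-1],None,fx=5,fy=5,interpolation=cv2.INTER_CUBIC))
E
```

```text
time: 7.7
tool_pos: [565.2, 4.4, 135.0]
tcp_rot: [179.8, 0.1, 88.6]
ft_force: [-6.7, -2.1, 15.8]
finger_gap: 34.3
[-0.31751855  1.21013214 -0.0869309 ]
time: 8.1
tool_pos: [565.2, 4.4, 135.0]
tcp_rot: [179.8, 0.0, 81.2]
ft_force: [-6.2, -2.2, 17.0]
finger_gap: 34.2
[-0.25828734  1.31471271  0.04157864]
```

View pics/j_wrist.png

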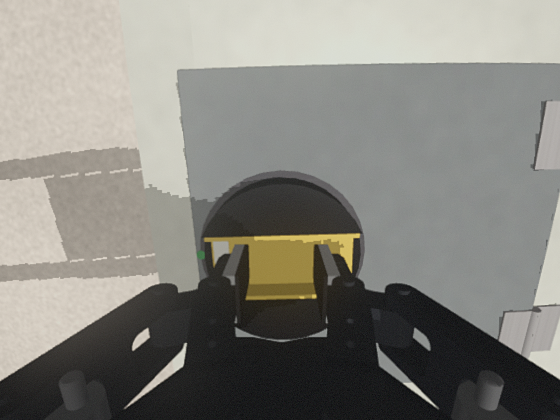

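```bash
for i in 1; do python3 -m creep '{"translation":[[0,0,0],[0,0,0],[0,0,0]],"rotation":[[0,0,0.04],[0,0,0.04],[0,0,0]],"claw":[34,34,34]}'; python3 -c "
from bench import *
print(sense()['wrist_torque'])"; done
python3 -m creep '{"translation":[[0,0,0],[0,0,0],[0,0,0]],"rotation":[[0,0,0.04],[0,0,0.04],[0,0,0]],"claw":[34,34,34]}'
python3 - <<'E'
from bench import *
import cv2
print(sense()["wrist_torque"],sense()["tcp_rot"])
for n in ("wrist","top"):
    s=snapshot(n); cv2.imwrite(f"pics/k_{n}.png",s["frame"][:,:,::-1])
E
```

```text
time: 8.5
tool_pos: [565.8, 4.2, 135.0]
tcp_rot: [179.8, 0.0, 76.6]
ft_force: [-3.5, -2.7, 14.1]
finger_gap: 33.8
[-0.34082472  0.79543755  0.12670303]
time: 8.8
tool_pos: [566.7, 5.4, 135.1]
tcp_rot: [179.7, -0.1, 72.0]
ft_force: [2.1, 2.9, 10.3]
finger_gap: 33.9
[ 0.57296498 -0.18295051  0.29852141] [ 1.79661382e+02 -1.45975877e-01  7.20232609e+01]
```

View pics/k_wrist.png

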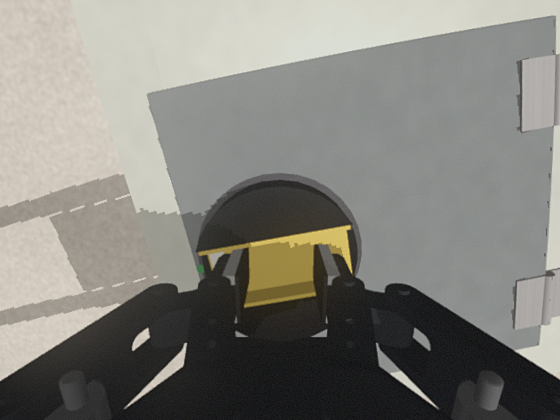

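```bash
python3 -m creep '{"translation":[[0,0,-1],[0,0,-1],[0,0,-1],[0,0,-1.5],[0,0,0]],"rotation":[[0,0,0],[0,0,-0.04],[0,0,-0.04],[0,0,-0.04],[0,0,0]],"claw":[34,34,34,34,34]}'
python3 - <<'E'
from bench import *
import cv2
print(sense()["wrist_torque"])
for n in ("wrist",):
    s=snapshot(n); cv2.imwrite(f"pics/l_{n}.png",s["frame"][:,:,::-1])
E
```

```text
time: 9.4
tool_pos: [564.4, 4.9, 137.1]
tcp_rot: [180.0, -0.0, 79.0]
ft_force: [-0.3, 0.1, -0.9]
finger_gap: 34.1
[-0.02456017 -0.01315912 -0.02272837]
```

View pics/l_wrist.png

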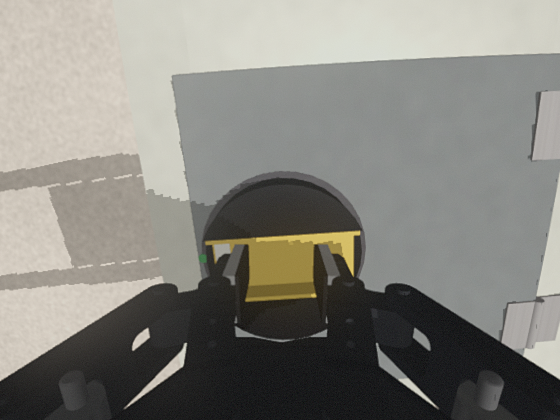

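The force is now near zero, the hatch is staying down and the fingers are free in the slot. I'll lift straight out.

```bash
python3 -m creep '{"translation":[[0,0,-3],[0,0,-5],[0,0,-8],[0,0,-15],[0,0,-25],[0,0,-25],[0,0,-20],[0,0,0]],"rotation":[[0,0,-0.03],[0,0,-0.03],[0,0,0],[0,0,0],[0,0,0],[0,0,0],[0,0,0],[0,0,0]],"claw":[34,34,34,34,34,34,34,34]}'; python3 -m creep '{"translation":[[0,-20,-20],[0,-40,-20],[0,-45,0],[0,-45,0],[0,-30,0],[0,0,0],[0,0,0]],"rotation":[[0,0,0],[0,0,0],[0,0,0],[0,0,0],[0,0,0],[0,0,0],[0,0,0]],"claw":[34,34,34,34,34,34,34]}'
python3 - <<'E'
from bench import *
from h import *
print(sense()["tool_pos"])
for n in ("top","side"):
    s=snapshot(n); f=s["frame"][:,:,::-1]
    cv2.imwrite(f"pics/m_{n}_full.png",f)
    f=f[190:290,190:370] if n=="top" else f[140:300,180:370]
    cv2.imwrite(f"pics/m_{n}.png",cv2.resize(f,None,fx=4,fy=4 if n=="top" else 3.7,interpolation=cv2.INTER_CUBIC))
E
```

```text
time: 10.25
tool_pos: [566.3, 4.7, 243.1]
tcp_rot: [179.6, -0.0, 82.3]
ft_force: [0.3, 0.3, 1.5]
finger_gap: 33.7
time: 10.95
tool_pos: [385.7, 28.8, 278.1]
tcp_rot: [179.9, -0.0, 82.4]
ft_force: [-0.2, -0.3, 0.3]
finger_gap: 33.8
[385.70372014  28.8210826  278.08787227]
```

View pics/m_top.png

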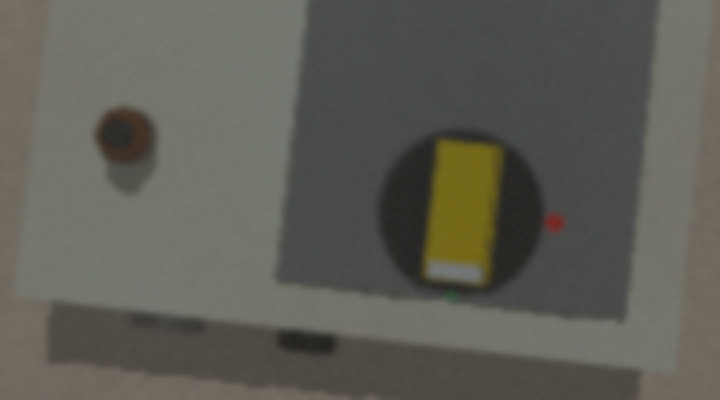

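View pics/m_side.png

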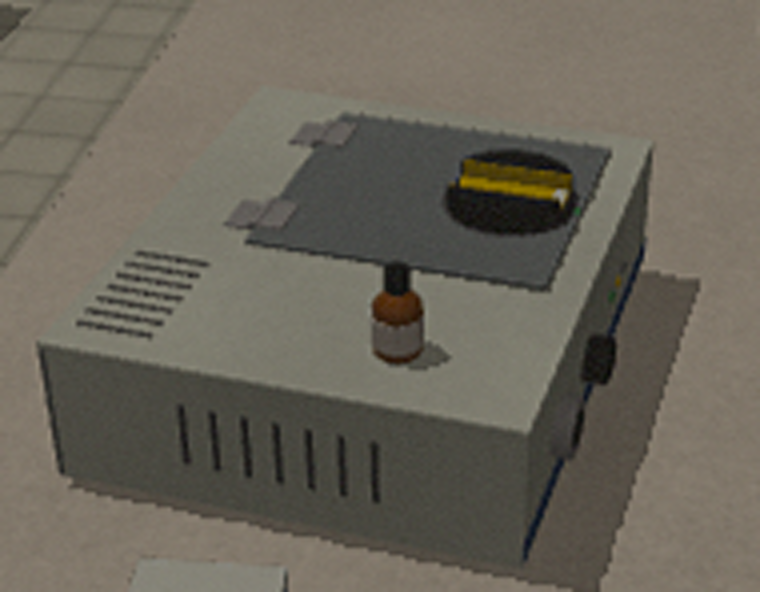

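View pics/m_top_full.png

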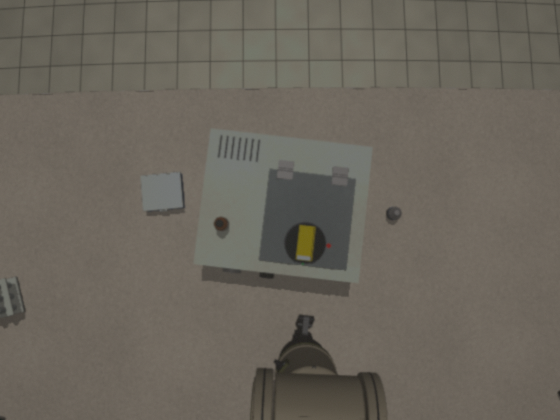

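Run:
```python
from h import *
from bench import *
def ori(a,b,s,z): 
    p,q=onz(s,a,z),onz(s,b,z); d=q-p; return np.degrees(np.arctan2(d[1],d[0]))
s=snapshot("top"); im=s["frame"]
hsv=cv2.cvtColor(im,cv2.COLOR_RGB2HSV)[200:285,270:345].astype(int)
Y=(hsv[...,0]>20)&(hsv[...,0]<35)&(hsv[...,1]>140)
W=(hsv[...,1]<60)&(hsv[...,2]>110); W[:, :20]=0;W[:,50:]=0;W[:45]=0;W[66:]=0
for M in(Y,Y|W):
    m=M.astype(np.uint8); n,l,st,c=cv2.connectedComponentsWithStats(m); k=1+st[1:,4].argmax()
    pts=np.argwhere(l==k)[:,::-1]+[270,200]
    r=cv2.minAreaRect(pts.astype(np.float32)); 
    P=np.array([onz(s,p,148)[:2] for p in pts]); e,v=np.linalg.eigh(np.cov(P.T)); d=v[:,1]*np.sign(v[0,1])
    print(len(pts),r,"slot yaw",np.degrees(np.arctan2(d[1],d[0])),2*np.sqrt(3*e))
# hatch edges: gradient line fits
g=cv2.GaussianBlur(cv2.cvtColor(im,cv2.COLOR_RGB2GRAY),(3,3),0).astype(float)
def edge(rows,xc,w):
    out=[]
    for y in rows:
        x0=int(xc(y)); seg=np.abs(np.diff(g[y,x0-w:x0+w])); out.append((x0-w+.5+(seg*np.arange(len(seg))).sum()/seg.sum(),y))
    P=np.array([onz(s,o,129)[:2] for o in out]); a=np.polyfit(P[:,0],P[:,1],1); return np.degrees(np.arctan(a[0]))
print("hatch left",edge(range(185,255),lambda y:267-(y-190)*.11,6),"housing right",edge(range(160,270),lambda y:372-(y-147)*.097,6),"left",edge(range(145,250),lambda y:209-(y-130)*.104,6))
```

```text
497 ((305.469482421875, 240.77439880371094), (16.56473159790039, 31.031261444091797), 6.34019136428833) slot yaw -5.893099763675939 [35.3291811 63.3854862]
531 ((305.3353576660156, 241.98170471191406), (16.56473159790039, 33.46075439453125), 6.34019136428833) slot yaw -6.6465015965719045 [34.74114944 68.49711203]
hatch left -7.406760109090337 housing right -7.26210445524987 left -6.970740226285517
```

```bash
python3 -c "
from bench import *
print(sense()['time'],hand_in())"
```

```text
the job is handed in; nothing more can be done
11.1 None
```

The hatch is shut and the fastener is turned to its locked stop. I handed the job in at about 11 s; `hand_in()` gives no verdict, so this rests on my own checks.

**What I did:** I set both fingertips, opened 34 mm, along the yellow slot. I pressed until the hatch met its hard stop, at 15–20 N, and turned the tool clockwise with the dial. I kept turning until the torque rose from about 0 to 0.3 N m and the slot stopped following the fingers. Then I eased off, lifted straight out and moved back towards the robot.

**Last checks:**
- **Hatch:** the force fell to zero once the fingers were free. With the hand away, the side picture shows the hatch lying flat.
- **Dial:** the white stripe points at the green dot.
- **Slot angle:** it measured −5.9° to −6.6°, against −7.0° to −7.4° for the housing and hatch edges. The dial may therefore be 0.5 to 1.5° short of the exact stop. That is close to what these pictures can resolve, so I didn't press it again.
- **Other objects:** the bottle, slide box and objective look unmoved by eye in the top picture.
- **Force on the tool:** friction pushed it sideways with up to about 13 N while pressing, and I eased that by shifting the tool slightly. The force readings I took stayed far below the 120 N limit.

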